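# Stack the kitchen tins on their mats

## Task

Tidy the steel tins on the counter into two neat, centred stacks, each with the largest tin at the bottom and the smallest on top: the three round tins on the round cork mat, the two square tins on the square wooden board with their sides lined up with the board's. Leave the pepper pot, the egg cup and the salt dish standing where they are.

Things in the scene. Friction and masses are not known exactly. Their poses are not given: they have to be found in the camera images.
- round_large: the large closed round steel tin with a flat dark-steel lid, 68 mm diameter, 46 mm high; origin at the centre of its underside, z up; yaw has no meaning
- round_medium: the medium closed round steel tin with a flat dark-steel lid, 54 mm diameter, 42 mm high; origin at the centre of its underside, z up; yaw has no meaning
- round_small: the small closed round steel tin with a flat dark-steel lid, 40 mm diameter, 38 mm high; origin at the centre of its underside, z up; yaw has no meaning
- square_large: the large closed square steel tin with a flat dark-steel lid, 66 x 66 mm, 46 mm high, sides straight; origin at the centre of its underside, z up, x and y parallel to its sides
- square_small: the small closed square steel tin with a flat dark-steel lid, 48 x 48 mm, 40 mm high, sides straight; origin at the centre of its underside, z up, x and y parallel to its sides
- cork_mat: round cork mat, 90 mm diameter, 10 mm thick, fixed to the counter; origin at the centre of its underside (its top is at +10 mm), z up; yaw has no meaning
- wood_board: square dark wooden board, 84 x 84 mm, 10 mm thick, fixed to the counter; origin at the centre of its underside (its top is at +10 mm), z up, x and y parallel to its sides
- pepper_pot: small turned dark-wood pepper pot, 34 mm diameter, 55 mm high, standing loose; origin at the centre of its underside, z up. It stays where it is
- egg_cup: white ceramic egg cup, empty, 38 mm diameter, 45 mm high, standing loose; origin at the centre of its underside, z up. It stays where it is
- salt_dish: little blue ceramic salt dish, 36 mm diameter, 22 mm high, standing loose; origin at the centre of its underside, z up. It stays where it is
There are look-alikes about, which are no part of the job. What is shaped like the square_large but orange or pink is not meant.

How it is judged:
At the end, for the whole second after the job is handed in: Round stack on the cork mat, square stack on the wooden board, largest below: bottom tins within 12 mm of the centre below, the others 10 mm; heights right to 4 mm, tilt under 4.5 deg, square tins in line with the board to 12 deg (any quarter turn), tins at rest (horizontal distance between round_large and cork_mat below 0.012 m and z of round_large in the frame of cork_mat between 0.006 and 0.014 m and angle between each of round_large, round_medium, round_small, square_large, square_small's own z axis and vertical below 0.08 rad and linear speed of each of round_large, round_medium, round_small, square_large, square_small below 0.02 m/s and angular speed of each of round_large, round_medium, round_small, square_large, square_small below 0.2 rad/s and horizontal distance between round_medium and round_large below 0.01 m and z of round_medium in the frame of round_large between 0.042 and 0.05 m and horizontal distance between round_small and round_medium below 0.01 m and z of round_small in the frame of round_medium between 0.038 and 0.046 m and horizontal distance between square_large and wood_board below 0.012 m and z of square_large in the frame of wood_board between 0.006 and 0.014 m and (angle between the x axis of square_large and the x axis of wood_board, either way round below 0.21 rad or angle between the x axis of square_large and the y axis of wood_board, either way round below 0.21 rad) and horizontal distance between square_small and square_large below 0.01 m and z of square_small in the frame of square_large between 0.042 and 0.05 m and (angle between the x axis of square_small and the x axis of wood_board, either way round below 0.21 rad or angle between the x axis of square_small and the y axis of wood_board, either way round below 0.21 rad)); the robot touches nothing.
It fails at once if the pepper pot is knocked over or pushed more than 30 mm (distance of pepper_pot from where it was at the start of the episode above 0.03 m or angle between pepper_pot's own z axis and vertical above 0.5 rad).
It fails at once if the egg cup is knocked over or pushed more than 30 mm (distance of egg_cup from where it was at the start of the episode above 0.03 m or angle between egg_cup's own z axis and vertical above 0.5 rad).
It fails at once if the salt dish is knocked over or pushed more than 30 mm (distance of salt_dish from where it was at the start of the episode above 0.03 m or angle between salt_dish's own z axis and vertical above 0.5 rad).
It also fails if it takes over 144 s, if anything falls off the work surface, if the arm or the gripper's body presses on something with over 40 N, if the wrist force passes 120 N, or if a joint passes its speed limit or range.

## Robot

A 7-joint arm with a two-finger parallel gripper is mounted at the origin on the work surface. World frame = base frame: x ahead of the robot, y to its left, z up, the work surface at z = 0. Lengths are in m, angles in rad, forces in N, time in s.
With the tool pointing down it reaches from about 0.4 to 0.9 m from the base axis. Payload 5.5 kg.
Tool frame: the origin (TCP) lies midway between the tips of the shut fingers; the grasp point (between the pads) lies 19 mm behind it (manip.grip_depth is the distance from the TCP to the grasp point, in m); z points along the fingers, y is the line along which they close (so a half turn about z gives the same grasp; the last joint's range is limited). The gripper opens to 92 mm and grips with 3 to 60 N. Pads are 19 mm wide; open, the fingers measure 130 mm over their backs; the gripper's body (75 mm by 190 mm) begins 47 mm behind the grasp point.
Start: joints at [1.439, 0.501, -0.427, 1.55, 0.221, 1.138, -0.21], TCP at [0.25, -0.6, 0.227] pointing down, gripper open.
Joint ranges: [-2.88, 2.88], [-0.31, 2.03], [-1.54, 1.56], [0.2, 2.42], [-1.41, 4.55], [0.19, 2.02], [-2.57, 2.57]. Speed limits (rad/s): [2.57, 2.57, 3.14, 3.14, 3.14, 3.14, 3.14].

## Interface

Orientations are given as a unit quaternion [x, y, z, w].
In Python, from bench import manip, effector, viewer gives the robot as it stands. Calls block until the motion is done:
- manip.move_pose(position, orientation): joint-space move of the TCP to a pose.
- manip.servo_line(position, ori=None, vel=0.15): straight line of the TCP; ori=None keeps the orientation; vel is the mean speed in m/s.
- manip.movej(angles): joint-space move.
- effector.open_jaws() and effector.close(f_grip=None): open the fingers fully, or close them until they stop; f_grip is the grip in N (None keeps the last).
- manip.sleep(seconds).
- manip.solve_ik(position, orientation): joint angles nearest the present ones, or None.
- viewer.get_image(name): name is "scene" or "top"; returns the picture (420x560x3 uint8, red, green, blue); there is no depth.
- viewer.get_calibration(name): a dict with "vfov" (degrees; the focal length in pixels is half the picture's height over the tangent of half this angle, whatever the lens; pixels are square), "cx", "cy" (the principal point, pixels), "dist_coeffs" ([k1, k2, p1, p2, k3] as OpenCV has them; the pictures are not rectified), "eye" and "attitude" of the camera in the world. Camera axes: x right, y down, z forward; pixel columns grow to the right and rows downward; lengths in m; the calibration is good to about 2 mm. A picture is of the moment at which its call begins. get_calibration takes no time and is no camera call.
A pose or a line that the arm cannot do raises manip.PlanningError and nothing moves.
- manip.hand_in(): hands the job in; it is judged then, once.
Readings, each from a call of its own:
- manip.current_clock(): time.
- manip.current_q(): joint angles.
- manip.current_joint_velocities(): joint speeds.
- manip.current_tau(): joint torques, N m.
- manip.current_tool_pos(): TCP position.
- manip.current_tcp_rot(): TCP orientation.
- manip.current_force(): force on the tool from outside, world axes, zero at the start.
- manip.current_wrist_torque(): the same for the moment, N m.
- manip.current_finger_gap(): finger opening in m.
- manip.current_gripper_force(): force on a finger pad.
Only numpy, scipy, OpenCV 4.12 (cv2) and the standard library are available. Lean on these libraries where they do the work, as an engineer would, in place of code of your own. Each camera call takes 0.05 s, during which the arm holds its last target. There are 200 camera calls.

## Working session

There is one attempt and no reset: what is moved stays moved. The work goes in short steps, each a Python script; the robot and the scene stay as the last script left them, time stands still between calls to the robot, and variables do not carry over. Pictures are saved under pics/ and viewed, at most 14 in all, crops included, and the job is handed in when it is done.

```bash
mkdir -p pics
python3 - <<'E'
from bench import manip, effector, viewer
import cv2
for n in ("scene","top"):
    cv2.imwrite(f"pics/{n}0.png",cv2.cvtColor(viewer.get_image(n),cv2.COLOR_RGB2BGR)); print(n,viewer.get_calibration(n))
print(manip.current_clock(),manip.current_tcp_rot(),manip.current_finger_gap(),manip.grip_depth)
E
```

```text
scene {'vfov': 49.040741313288876, 'cx': 275.21353807324374, 'cy': 214.63776550825787, 'dist_coeffs': array([0.01091844, 0.        , 0.        , 0.        , 0.        ]), 'eye': array([1.11207528, 0.48735515, 0.55558923]), 'attitude': array([ 0.36045605,  0.8019768 , -0.43889584, -0.18513535])}
top {'vfov': 48.57146148494331, 'cx': 278.9899215252646, 'cy': 204.35296437922833, 'dist_coeffs': array([0.03684794, 0.        , 0.        , 0.        , 0.        ]), 'eye': array([ 0.50375743, -0.05244875,  0.98355107]), 'attitude': array([-0.70304611,  0.71033924, -0.01825154,  0.02848168])}
0.1 [ 9.80577623e-01  1.96129344e-01 -1.51904616e-04 -8.84368397e-04] 0.09207322547697155 0.0188
```

View pics/top0.png

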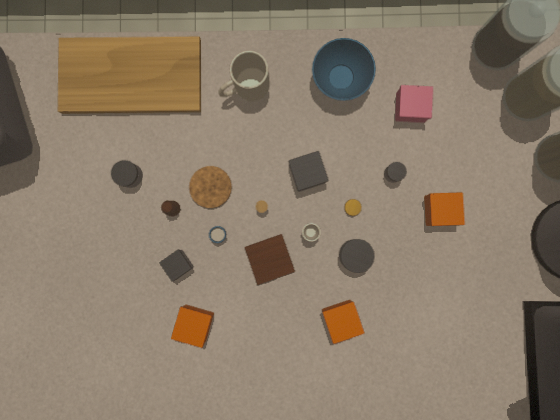

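View pics/scene0.png

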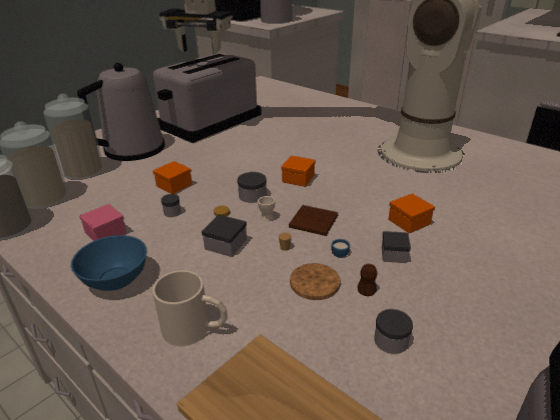

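The top view shows the mat at (210,187), the board at (270,259) and the round tins L at (356,256), M at (124,174) and S at (396,172). The square tins are L at (308,171) and S at (177,265). The pepper pot is at (172,208), the salt dish at (217,235) and the egg cup at (311,233).

```bash
cat > h.py <<'E'
from bench import manip, effector, viewer
import cv2, numpy as np
from scipy.spatial.transform import Rotation as R
def ray(name,px,z):
    c=viewer.get_calibration(name); f=210/np.tan(np.radians(c["vfov"])/2)
    K=np.array([[f,0,c["cx"]],[0,f,c["cy"]],[0,0,1]])
    u=cv2.undistortPoints(np.array(px,float).reshape(-1,1,2),K,c["dist_coeffs"]).reshape(-1,2)
    d=R.from_quat(c["attitude"]).apply(np.c_[u,np.ones(len(u))])
    return (c["eye"]+d*((z-c["eye"][2])/d[:,2])[:,None])[:,:2]
def blob(mask,seed,k=3):
    """contour of the mask component nearest to seed"""
    m=cv2.morphologyEx(mask.astype(np.uint8),cv2.MORPH_CLOSE,np.ones((k,k)))
    cs=[c for c in cv2.findContours(m,cv2.RETR_EXTERNAL,cv2.CHAIN_APPROX_NONE)[0] if cv2.contourArea(c)>40]
    return min(cs,key=lambda c:-cv2.pointPolygonTest(c,tuple(map(float,seed)),True))
def shape(c,z,name="top"):
    w=(ray(name,c.reshape(-1,2),z)*1000).astype(np.float32)
    (x,y),r=cv2.minEnclosingCircle(w); q=cv2.minAreaRect(w); 
    return dict(circ=np.round([x,y,2*r]).tolist(),rect=np.round([*q[0],*q[1],q[2]],1).tolist())
E
python3 - <<'E'
from h import *
im=viewer.get_image("top"); hsv=cv2.cvtColor(im,cv2.COLOR_RGB2HSV)
for n,p in dict(RL=(356,256),RM=(124,174),SL=(308,171),bd=(270,259),mat=(210,187),cnt=(250,330)).items(): print(n,hsv[p[1],p[0]],end=' ')
print()
for n,p in dict(RL=(356,256),RM=(124,174),RS=(397,172)).items(): print(n,[int(v) for v in hsv[p[1],p[0]-24:p[0]+24,2]],[int(v) for v in hsv[p[1]-22:p[1]+22,p[0],2]])
V,S=hsv[...,2],hsv[...,1]
for n,p,z in [("RL",(356,256),.046),("RM",(124,174),.042),("RS",(396,171),.038),("SL",(308,170),.046),("SS",(177,265),.04)]:
    for t in (60,72): print(n,t,shape(blob((V<t)&(S<70),p,1),z))
print("bd",shape(blob((V<90)&(S>90),(270,259)),.01)); print("mat",shape(blob((S>90)&(V>90)&(hsv[...,0]<25),(210,187)),.01))
for n,p in dict(pepper=(172,208),salt=(217,235),egg=(311,233),wood=(262,207),yel=(353,207)).items(): print(n,ray("top",[p],.03).round(3))
a=cv2.resize(im[140:300,90:430],None,fx=2.3,fy=2.3,interpolation=cv2.INTER_CUBIC); cv2.imwrite("pics/c1.png",a[...,::-1])
E
```

```text
RL [16 36 79] RM [16 37 75] SL [14 39 84] bd [ 11 135  85] mat [ 15 134 124] cnt [ 16  50 153] 
RL [156, 154, 152, 151, 151, 152, 127, 71, 68, 71, 82, 80, 79, 78, 77, 76, 79, 76, 77, 75, 79, 78, 77, 75, 79, 74, 78, 78, 79, 81, 76, 78, 76, 76, 76, 78, 77, 81, 77, 77, 78, 76, 111, 150, 151, 150, 152, 153] [152, 154, 155, 155, 151, 94, 80, 79, 81, 82, 78, 79, 80, 75, 79, 81, 80, 77, 77, 78, 80, 79, 79, 75, 77, 78, 77, 78, 79, 78, 76, 74, 77, 79, 77, 76, 77, 75, 78, 97, 99, 98, 100, 102]
RM [151, 153, 151, 154, 157, 156, 155, 156, 156, 155, 138, 79, 71, 74, 75, 73, 76, 74, 75, 77, 75, 74, 77, 74, 75, 76, 76, 76, 76, 75, 76, 74, 77, 76, 76, 75, 67, 58, 74, 71, 72, 73, 90, 155, 156, 155, 155, 155] [156, 155, 153, 154, 158, 156, 156, 145, 104, 74, 77, 75, 77, 75, 73, 75, 74, 76, 74, 76, 75, 76, 75, 74, 74, 75, 73, 70, 74, 72, 73, 75, 75, 71, 76, 103, 101, 103, 100, 99, 111, 147, 153, 151]
RS [155, 154, 154, 157, 156, 154, 155, 157, 157, 157, 144, 86, 73, 64, 67, 84, 82, 80, 83, 83, 81, 82, 82, 82, 80, 81, 82, 82, 80, 81, 81, 80, 83, 108, 153, 154, 155, 153, 152, 153, 158, 158, 156, 156, 156
[... 588 characters left out ...]
893.0, -185.0, 96.6, 25.6, 78.4]}
RS 72 {'circ': [847.0, -175.0, 122.0], 'rect': [865.9, -179.1, 121.9, 81.8, 77.9]}
SL 60 {'circ': [878.0, -182.0, 96.0], 'rect': [889.7, -183.9, 95.8, 25.4, 78.4]}
SL 72 {'circ': [844.0, -174.0, 121.0], 'rect': [862.9, -178.1, 120.9, 81.1, 77.9]}
SS 60 {'circ': [686.0, 523.0, 67.0], 'rect': [685.8, 513.6, 65.6, 30.1, 1.4]}
SS 72 {'circ': [629.0, 265.0, 48.0], 'rect': [623.9, 255.7, 26.5, 47.4, 61.7]}
bd {'circ': [453.0, -16.0, 111.0], 'rect': [454.1, -17.2, 82.3, 81.5, 18.9]}
mat {'circ': [607.0, 106.0, 90.0], 'rect': [607.6, 106.2, 88.6, 86.7, 89.4]}
pepper [[0.562 0.181]]
salt [[0.505 0.089]]
egg [[ 0.508 -0.104]]
wood [[ 0.562 -0.004]]
yel [[ 0.56 -0.19]]
```

View pics/c1.png

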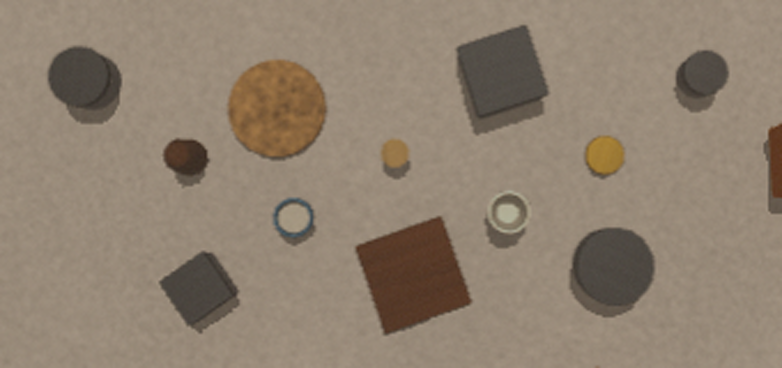

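The crop confirms the identities. The walls show on the side facing the image centre, so I'll fit the lids from their outward edges and then make the first move.

```bash
cat >> h.py <<'E'
H=dict(RL=.046,RM=.042,RS=.038,SL=.046,SS=.04); W=dict(RL=.068,RM=.054,RS=.04,SL=.066,SS=.048)
from scipy.optimize import least_squares
def lid(im,n,seed,top):
    """lid centre (and side angle, deg) from the outward edges of the dark blob, cast on the lid plane"""
    hsv=cv2.cvtColor(im,cv2.COLOR_RGB2HSV); c=blob((hsv[...,2]<91)&(hsv[...,1]<75),seed,1)
    w=ray("top",c.reshape(-1,2),top); nad=viewer.get_calibration("top")["eye"][:2]
    m=w.mean(0); o=(m-nad)/np.linalg.norm(m-nad)
    if n[0]=='R':
        p=w[(w-m)@o>0.0]
        s=least_squares(lambda v:np.hypot(*(p-v[:2]).T)-v[2],[*m,W[n]/2]).x
        return s[:2],None,s[2]*2
    q=cv2.minAreaRect((w*1000).astype(np.float32)); a=np.radians(q[2]); ctr=np.zeros(2)
    for ax in (np.array([np.cos(a),np.sin(a)]),np.array([-np.sin(a),np.cos(a)])):
        d=ax if ax@o>0 else -ax; ctr+=d*(np.percentile(w@d,98)-W[n]/2)
    return ctr,q[2],np.array(q[1])/1000
def quat(deg):
    f=np.radians(deg); s,c=np.sin(f),np.cos(f)
    return R.from_matrix(np.array([[-s,c,0],[c,s,0],[0,0,-1]]).T).as_quat()
def go(p,z,deg): # transit high
    manip.move_pose([*p,z],quat(deg))
def grip_z(n): return max(H[n]-.030,.009)
def pick(n,p,deg,base=0.,hi=.2,f=25):
    effector.open_jaws(); go(p,hi,deg); manip.servo_line([*p,base+grip_z(n)],vel=.15)
    effector.close(f); print(n,"gap",manip.current_finger_gap(),"want",W[n])
    manip.servo_line([*p,hi],vel=.15); print("lift gap",manip.current_finger_gap(),"F",manip.current_force().round(1) if hasattr(manip.current_force(),'round') else manip.current_force())
def place(n,p,deg,base,hi=.24):
    go(p,hi,deg); z=base+grip_z(n)
    manip.servo_line([*p,z+.015],vel=.2); manip.servo_line([*p,z+.001],vel=.04); manip.sleep(.2)
    effector.open_jaws(); manip.sleep(.2); manip.servo_line([*p,hi],vel=.2); print("t",manip.current_clock())
E
python3 - <<'E'
from h import *
im=viewer.get_image("top")
for n,p in dict(RL=(356,256),RM=(124,174),RS=(397,172),SL=(308,170),SS=(177,265)).items():
    c,a,s=lid(im,n,p,H[n]); print(n,c.round(4),a,np.round(s,4))
    for d in ([a,a+90,a-90] if a else [30,60,90,120,150]):
        print("  ",d,[manip.solve_ik([*c,z],quat(d+k)) is not None for k in (0,180) for z in (.2,.02)])
for p,ds in (((.607,.106),(0,30,60,210)),((.454,-.017),(18.9,198.9,108.9,-71.1))):
    print(p,[(d,[manip.solve_ik([*p,z],quat(d)) is not None for z in (.24,.03)]) for d in ds])
E
```

```text
RL [ 0.4618 -0.1926] None 0.0662
   30 [True, True, True, True]
   60 [True, True, True, True]
   90 [True, True, True, True]
   120 [True, True, True, True]
   150 [True, True, True, True]
RM [0.6337 0.2766] None 0.0509
   30 [True, True, True, True]
   60 [True, True, True, True]
   90 [True, True, True, True]
   120 [True, True, True, True]
   150 [True, True, True, True]
RS [ 0.6317 -0.2782] None 0.0352
   30 [True, True, True, True]
   60 [True, True, True, True]
   90 [True, True, True, True]
   120 [True, True, True, True]
   150 [True, True, True, True]
SL [ 0.6325 -0.0971] 17.406099319458008 [0.0677 0.0672]
   17.406099319458008 [True, True, True, True]
   107.40609931945801 [True, True, True, True]
   -72.59390068054199 [True, True, True, True]
SS [0.4458 0.171 ] 34.03940200805664 [0.0487 0.052 ]
   34.03940200805664 [True, True, True, True]
   124.03940200805664 [True, True, True, True]
   -55.96059799194336 [True, True, True, True]
(0.607, 0.106) [(0, [True, True]), (30, [True, True]), (60, [True, True]), (210, [True, True])]
(0.454, -0.017) [(18.9, [True, True]), (198.9, [True, True]), (108.9, [True, True]), (-71.1, [True, True])]
```

```bash
cat >> h.py <<'E'
def go(p,z,deg): # of the two equal half-turn grasps take the shorter joint move
    q0=np.array(manip.current_q()); o=[(np.abs(np.array(q)-q0).max(),k) for k in (0,180) for q in [manip.solve_ik([*p,z],quat(deg+k))] if q is not None]
    manip.move_pose([*p,z],quat(deg+min(o)[1]))
MAT=np.array([.607,.106]); BD=np.array([.454,-.017])
E
python3 - <<'E'
from h import *
pick("RL",[.4618,-.1926],120)
place("RL",MAT,30,.010)
E
```

```text
RL gap 0.06743042426297237 want 0.068
lift gap 0.06740045483208158 F [-0.3 -0.4 -1.4]
t 10.5167
```

Run:
```python
from h import *
pick("SL",[.6325,-.0971],17.4)
place("SL",BD,18.9,.010)
manip.move_pose([.45,-.35,.3],quat(-60))
im=viewer.get_image("top"); cv2.imwrite("pics/t2.png",im[...,::-1])
def px(p): return p
for n,s,t in (("RL",(208,187),.056),("SL",(270,258),.056),("RM",(124,174),.042),("RS",(397,172),.038),("SS",(177,265),.04)):
    try: c,a,sz=lid(im,n,s,t); print(n,c.round(4),a,np.round(sz,4))
    except Exception as e: print(n,e)
print(manip.current_clock())
```

```text
SL gap 0.06596961611848547 want 0.066
lift gap 0.06600010776722957 F [-1.5  0.2 -2.4]
t 19.575
RL [0.6054 0.1026] None 0.0647
SL [ 0.4542 -0.0195] 19.118755340576172 [0.0651 0.0656]
RM [0.6337 0.2768] None 0.0506
RS [ 0.6319 -0.2783] None 0.0354
SS [0.446  0.1708] 34.054473876953125 [0.0487 0.0515]
20.9
```

View pics/t2.png

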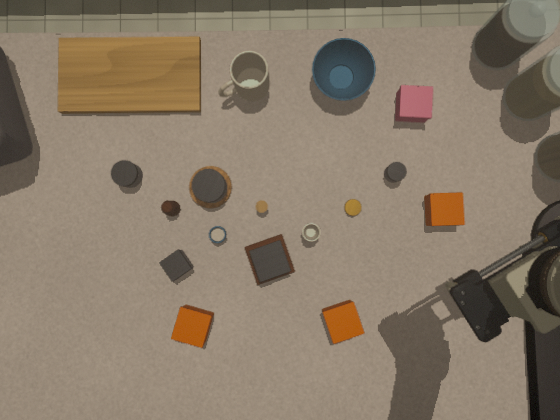

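Both large tins sit centred, on the mat at (209,187) and on the board at (270,260), within about 4 mm. The bystanders have not moved. Next come the medium round tin and the small square tin.

Run:
```python
from h import *
pick("SS",[.446,.1708],34)
place("SS",[.454,-.0185],18.9,.056)
pick("RM",[.6337,.2768],146)
place("RM",[.606,.104],30,.056)
manip.move_pose([.45,-.35,.3],quat(-60))
im=viewer.get_image("top"); cv2.imwrite("pics/t3.png",im[...,::-1])
for n,s,t in (("RM",(205,186),.098),("SS",(270,260),.096),("RS",(397,172),.038)):
    c,a,sz=lid(im,n,s,t); print(n,c.round(4),a,np.round(sz,4))
cv2.imwrite("pics/c3.png",cv2.resize(im[150:300,150:350],None,fx=4,fy=4)[...,::-1])
```

```text
SS gap 0.04774974560859116 want 0.048
lift gap 0.0474934011049823 F [ 0.4  0.6 -2. ]
t 31.1417
RM gap 0.05356263198562154 want 0.054
lift gap 0.05361837552540234 F [-0.9 -0.5 -1.6]
t 40.95
RM [0.602  0.0986] None 0.0602
SS [ 0.4468 -0.0164] 19.151622772216797 [0.0624 0.0628]
RS [ 0.6316 -0.2782] None 0.0354
```

View pics/c3.png

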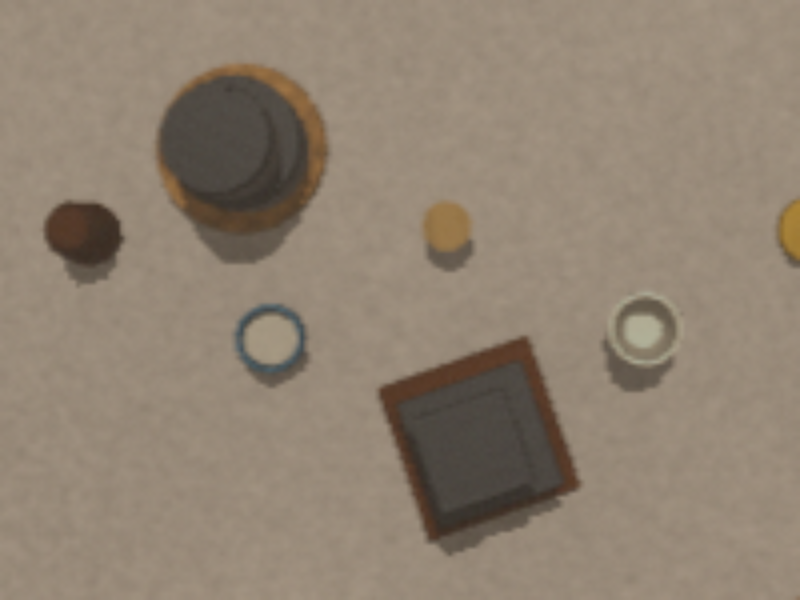

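The medium round lid centres at about crop (215,136), which is pixel (203.4,183.6). The small square lid is at about crop (472,452), pixel (267.6,262.6). I'll convert these to positions.

Run:
```python
from h import *
print("RM",ray("top",[(203.4,183.6)],.098),"SS",ray("top",[(267.6,262.6)],.096))
im=viewer.get_image("top"); V=cv2.cvtColor(im,cv2.COLOR_RGB2HSV)[...,2]
sc=viewer.get_image("scene"); cv2.imwrite("pics/s3.png",cv2.resize(sc[150:350,230:460],None,fx=3,fy=3)[:,:,::-1])
# small square lid sides: enhanced crop
c=np.clip((im[225:295,235:305].astype(float)-40)*4,0,255).astype(np.uint8); d=np.clip((im[150:220,175:245].astype(float)-40)*4,0,255).astype(np.uint8)
cv2.imwrite("pics/e3.png",cv2.resize(np.hstack([d,c]),(800,400),interpolation=cv2.INTER_NEAREST)[...,::-1])
```

```text
RM [[0.60385007 0.10448114]] SS [[ 0.45218581 -0.01721339]]
```

View pics/e3.png

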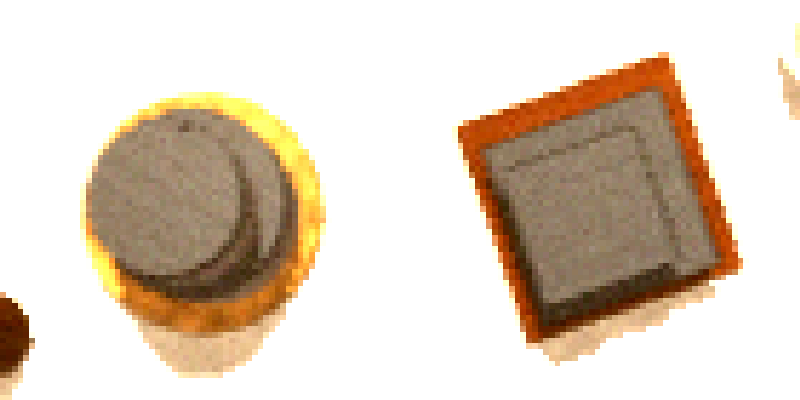

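View pics/s3.png

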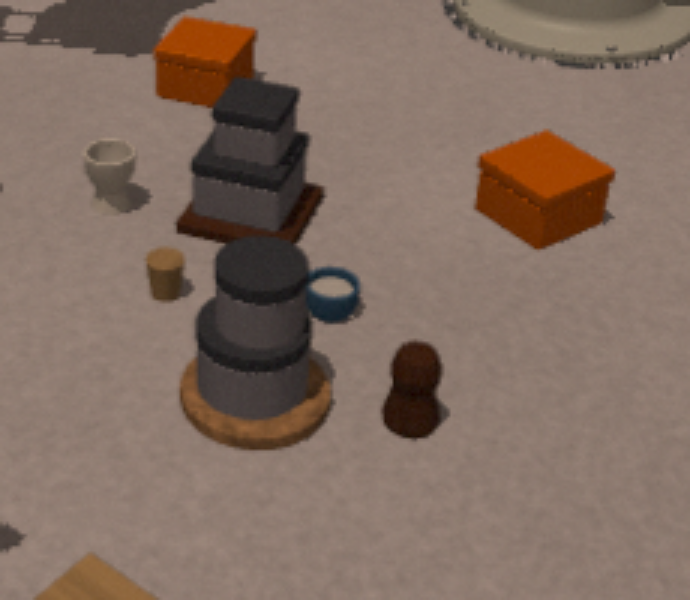

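The enhanced view puts the medium round lid at (203.5,183.4) and the small square lid at (267.7,262.5). Both are centred within about 4 mm and stand upright in the scene view. The last tin is next.

Run:
```python
from h import *
pick("RS",[.6317,-.2782],41,hi=.25)
place("RS",[.605,.104],30,.098,hi=.25)
manip.move_pose([.45,-.35,.3],quat(-60))
im=viewer.get_image("top"); sc=viewer.get_image("scene")
d=np.clip((im[145:295,165:305].astype(float)-40)*4,0,255).astype(np.uint8)
cv2.imwrite("pics/e4.png",np.hstack([cv2.resize(d,(373,400),interpolation=cv2.INTER_NEAREST),cv2.resize(sc[150:340,270:450],(379,400))])[...,::-1])
print(manip.current_clock())
```

```text
RS gap 0.03919909336316389 want 0.04
lift gap 0.03971379034379403 F [ 0.6  0.5 -0.1]
t 53.6
55.4583
```

View pics/e4.png

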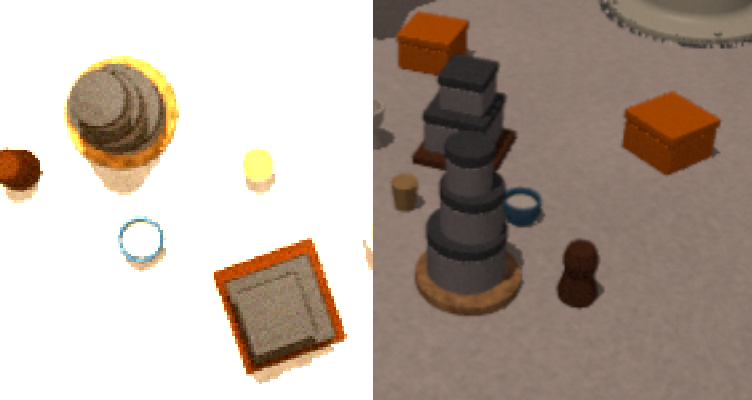

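The small round lid is at about crop (98,96), pixel (201.4,180.6), and both stacks are upright. I'll check its position and hand in only if it is within tolerance.

Run:
```python
from h import *
p=ray("top",[(201.4,180.6)],.136)[0]; print(p)
if np.hypot(*(p-[.604,.104]))<.007: print(manip.hand_in())
```

```text
[0.60512477 0.10141867]
the job is handed in; nothing more can be done
None
```

I stacked the three round tins on the cork mat and the two square tins on the board, and handed the job in at about 55 s. By my camera measurements each tin was within about 4 mm of centre, and the pepper pot, egg cup and salt dish look undisturbed in the pictures, but no verdict came back.

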